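Hold the pedal bin open, then let its lid down softly

ROBOT

A 6-joint arm with a two-finger parallel gripper is mounted at the origin on the work surface. World frame = base frame: x ahead of the robot, y to its left, z up, the work surface at z = 0. Lengths are in mm, angles in rad, forces in N, time in s.
With the tool pointing down it reaches from about 350 to 875 mm from the base axis. Payload 4.2 kg.
Tool frame: the origin (TCP) lies midway between the tips of the shut fingers; the grasp point (between the pads) lies 19 mm behind it; z points along the fingers, y is the line along which they close (so a half turn about z gives the same grasp; the last joint's range is limited). The gripper opens to 85 mm and grips with 20 to 120 N. Pads are 22 mm wide; open, the fingers measure 114 mm over their backs; the gripper's body (76 mm by 85 mm) begins 54 mm behind the grasp point. The pads swing forward as they close: fully open they stand 13 mm farther back than shut.
Start: joints at [-1.075, 0.385, 0.008, 0, -1.194, -0.259], TCP at [146.638, -607.533, 231.312] pointing down, gripper open.
Joint ranges: [-3.14, 3.14], [-1.21, 2.06], [-1.07, 1.41], [-3.16, 2.05], [-2.99, -0.16], [-3.1, 3.1]. Speed limits (rad/s): [2.79, 2.79, 3.14, 3.14, 3.14, 3.14].

INTERFACE

Orientations are given as a unit quaternion [x, y, z, w].
In Python, from bench import arm, eyes, nets gives the robot as it stands.
- The arm moves only by the tool apply_moves, never from a script. Its arguments are lists of equal length, an entry for each row: "delta_rot": the turn, a rotation vector about the tool's x, y, z as a fraction of full scale, a list of three; "xyz": the shift along the tool's x, y, z as a fraction of full scale, a list of three; "hand": the gripper command: -1 is fully open, 1 is shut, values between are in proportion. In form: {"delta_rot": [[ax, ay, az], ...], "xyz": [[dx, dy, dz], ...], "hand": [hand, ...]}. A call has 1 to 20 rows; each row shifts and turns the commanded pose from where the row before left it, along the tool's axes as they then stand; what a row does not reach is not made up. Full scale, the value 1, is 0.025 m for a shift and 6 degrees for a turn. A row lasts 1/12 s, in which the tool goes at most 41.7 mm and 7.16 degrees, less where a joint would pass 70% of its speed; a pose out of reach is approached as far as the arm can. A call with a number of a shift or a turn outside -1 to 1 is refused whole. A call with a gripper value outside its range is refused whole. The fingers move at their own pace and stop on an object; the grip force is fixed at half the most. Time passes only in rows, so rows that do not move let the fingers close. It gives the time, the measured TCP pose, the force, the opening and the grip force at its end, in the units of the state.
- arm.read_state(): the state, without advancing time (a new reading comes with each control period).
- eyes.get_image(name): name is "side" or "top"; returns a dict with "frame" (400x640x3 uint8, red, green, blue), "range_z" (400x640 float32, mm along the optical axis (not along the pixel's ray), 0 where there is no reading), "camera_matrix" (3x3 intrinsics, pixels), "R" (3x3) and "t" (3): a world point X has camera coordinates R X + t. Camera axes: x right, y down, z forward; pixel columns grow to the right and rows downward; lengths in mm; the calibration is good to about 2 mm. A picture is of the moment at which its call begins.
- arm.job_done(): hands the job in; it is judged then, once.
Trained networks look in a picture, given as the dict that the camera call returned (one of the last four; its "shot" number tells which), for a name from the list of things; names that differ only in an ending like _2 or _b are one class to them, and where a whole thing is asked for, a point or a joint stands for the part that bears it (a point fixed in the world has none). Each returns a list of dicts, best first, with "score" (0 to 1); they miss things now and then, are a little off and sometimes report something else, mostly with a low value. They report only what shows in the picture. A call takes as long as a camera call. They do not tell look-alikes from the thing itself.
- nets.look_for(name, picture): "bbox" ([left, top, right, bottom] in pixels, round what is visible of it).
- nets.masks_of(name, picture): "region" (400x640 bool, what is visible of it) and "bbox" ([left, top, right, bottom] in pixels, round what is visible of it).
The state is a dict: "clock": time; "joints": joint angles; "joint_vel": joint speeds; "joint_efforts": joint torques, N m; "position": TCP position; "ee_rot": TCP orientation; "contact_force": force on the tool from outside, world axes, zero at the start; "wrist_torque": the same for the moment, N m; "gripper_width": finger opening in mm; "grasp_force": force on a finger pad.
Only numpy, scipy, OpenCV 4.12 (cv2) and the standard library are available. Lean on these libraries where they do the work, as an engineer would, in place of code of your own. Each camera call takes 0.05 s, during which the arm holds its last target. There are 200 camera calls.

TASK

I want to tip my nail clippings into the little steel pedal bin: press its black pedal right down with the fingertips so that the lid stands wide open, and keep it open for about three seconds. Then ease the pedal up slowly so that the lid comes all the way down without slamming, and move clear. Move the lid by the pedal alone without touching it, do not shift or tip the bin, pick nothing up, and leave the other things on the ledge where they are.

Things in the scene. Friction and masses are not known exactly. Their poses are not given: they have to be found in the camera images.
- bin: Small round counter-top pedal bin, brushed steel on a black plinth, standing loose: 131 mm across the plinth, 124 mm across the shell, 169 mm tall with the lid shut, about 280 mm with it up; some 0.95 kg. Origin: centre of its underside; z up; its front, where the pedal sticks out, is its own -x side (front wall 62 mm from the origin); the lid's hinge is at the back (+x).
- pedal_pad (a point): Top centre of the pedal's black rubber pad, 38 mm front to back, 52 mm across, 7 mm thick. It lies in front of the bin, 97 mm from the bin's origin. At rest it is 37 mm above the ledge and slopes up 0.22 rad to its free end; right down it is level, 16 mm above the ledge, where a rubber stop under it meets the ledge. Travel about 22 mm, nearly straight down.
- bin_pedal (a joint): Pedal angle in rad: 0 up (at rest), about 0.22 right down. It rocks on a pin 9 mm above the ledge at the bin's centre. A light return spring and the lid's weight bring it up; pushing the pad down takes some 3 to 7 N, and once on its stop it gives no more.
- bin_lid (a joint): Lid angle in rad: 0 shut, about 1.25 wide open with the pedal right down. A rod ties it to the pedal at all times: it turns 5.7 times as far and as fast, about 0.057 rad for each mm of the pad. It is not damped: if the pedal is let go, or rises faster than about 40 mm/s at any moment, the lid drops and bangs.
- lid_front (a point): Front lower edge of the domed steel lid (128 mm across, 16 mm high), on the lid, above the pedal when the lid is shut (152 mm above the ledge). The lid swings up and back, away from the pedal.
- toothbrush_holder: White ceramic cup with a blue band and two toothbrushes, 72 mm across, 95 mm tall, about 190 mm with the brushes; loose, stands beside the bin. Origin: centre of its underside. To be left alone.
- cap_case: Round green plastic shower cap case with snap lid, 97 mm across, 31 mm tall; loose, beside the bin. Origin: centre of its underside. To be left alone.
- soap_dish: Bamboo slat dish 120 mm (own x) by 81 mm (own y) with a cream bar of coconut soap stuck on it, 41 mm tall in all; loose. Origin: centre of its underside. To be left alone.
- nail_clipper: Steel nail clipper, 78 mm long (own x), 13 mm wide, 14 mm high; loose. Origin: centre of its underside. To be left alone.
There are look-alikes about, which are no part of the job. Several things look just like the bin: the one meant starts farthest to the robot's right.

How it is judged:
By the outcome, as a careful person would: the job done as asked, in the order asked, and still so for the second after the job is handed in, with the robot touching nothing.
It also fails if it takes over 54 s, if anything falls off the work surface, if the arm or the gripper's body presses on something with over 40 N, if the wrist force passes 120 N, or if a joint passes its speed limit or range.

## Working session

There is one attempt and no reset: what is moved stays moved. The work goes in short steps, Python scripts to look and compute and a tool call to move; the robot and the scene stay as the last step left them, time stands still between calls to the robot, and variables do not carry over. Pictures are saved under pics/ and viewed, at most 10 in all, crops included, and the job is handed in when it is done.

Besides the shell and the picture viewer there is one more tool, called as a command line: name --argument value ..., lists and objects as JSON in quotes. apply_moves: Moves the arm, as the interface text tells. Its arguments: {"type":"object","properties":{"delta_rot":{"type":"array"},"xyz":{"type":"array"},"hand":{"type":"array"}},"required":["delta_rot","xyz","hand"]}

```bash
mkdir -p pics; cat > h.py <<'E'
import numpy as np,cv2
from bench import arm,eyes,nets
def world(p,m):
    v,u=np.nonzero(m&(p["range_z"]>0)); z=p["range_z"][v,u]
    K=np.array(p["camera_matrix"]);c=np.stack([(u-K[0,2])/K[0,0]*z,(v-K[1,2])/K[1,1]*z,z],1)
    return (c-np.array(p["t"]))@np.array(p["R"]),u,v
E
python3 - <<'E'
from h import *
s=arm.read_state();print(s)
for n in("top","side"):
    p=eyes.get_image(n);cv2.imwrite(f"pics/{n}0.png",p["frame"][...,::-1])
    print(n,np.round(p["R"],2).tolist(),np.round(p["t"]),np.round(p["camera_matrix"]).tolist())
    for k in("bin","pedal_pad","toothbrush_holder","cap_case","soap_dish","nail_clipper"):
        for r in nets.masks_of(k,p):
            w,_,_=world(p,r["region"])
            if len(w):print(k,round(r["score"],2),np.round(r["bbox"]),np.round(np.median(w,0)),np.round(np.percentile(w,2,axis=0)),np.round(np.percentile(w,98,axis=0)))
E
```

```text
{'clock': 0.0, 'joints': array([-1.07541647e+00,  3.85555402e-01,  6.61578234e-03, -4.86553456e-04,
       -1.19396999e+00, -2.58579733e-01]), 'joint_vel': array([-0.00166613,  0.0009171 , -0.00070277, -0.00140992,  0.00067236,
       -0.00193714]), 'joint_efforts': array([ 2.18521727e-04, -3.92289770e+01,  1.88395536e+01,  4.18607354e+00,
       -4.61105257e-03,  1.15944528e-05]), 'position': array([ 146.48898539, -606.99471409,  230.22017962]), 'ee_rot': array([-1.18034426e-01,  9.93008916e-01,  1.06567951e-03, -1.78728775e-04]), 'contact_force': array([-0.48979085,  0.61295056,  0.02342341]), 'wrist_torque': array([-0.03808344,  0.00894569, -0.01430244]), 'grasp_force': 0.0, 'gripper_width': 85.34162226602074}
top [[0.02, -1.0, 0.02], [-0.98, -0.03, -0.17], [0.18, -0.02, -0.98]] [  79.  598. 1154.] [[496.0, 0.0, 315.0], [0.0, 496.0, 201.0], [0.0, 0.0, 1.0]]
bin 0.98 [311. 154. 367. 239.] [604.  47. 163.] [512. -12.  27.] [682. 101. 171.]
bin 0.88 [112. 256. 190. 319.] [378. 448. 163.] [319. 397.  19.] [439. 551. 171.]
bin 0.71 [242. 269. 316. 338.] [362. 160. 164.] [290.  97.  33.
[... 1507 characters left out ...]
468. -126.   24.] [ 409. -164.    1.] [519. -66.  46.]
pedal_pad 0.41 [310. 119. 320. 129.] [431. 539.  38.] [415. 518.  29.] [451. 564.  44.]
toothbrush_holder 0.58 [358. 155. 383. 207.] [691. 206.  73.] [649. 183.   4.] [720. 328. 182.]
toothbrush_holder 0.37 [304. 215. 318. 233.] [523.  52.  37.] [502.  29.  27.] [545.  80.  45.]
cap_case 0.66 [311. 267. 354. 302.] [ 626. -149.   30.] [ 578. -186.    2.] [671. -99.  36.]
soap_dish 0.57 [256. 253. 302. 286.] [ 466. -126.   21.] [ 405. -164.   -0.] [521. -66.  46.]
soap_dish 0.19 [299. 216. 321. 232.] [520.  52.  37.] [498.  28.   1.] [544.  83.  45.]
nail_clipper 0.53 [309. 183. 331. 190.] [509. 252.   8.] [474. 242.  -3.] [549. 278.  18.]
```

View pics/top0.png

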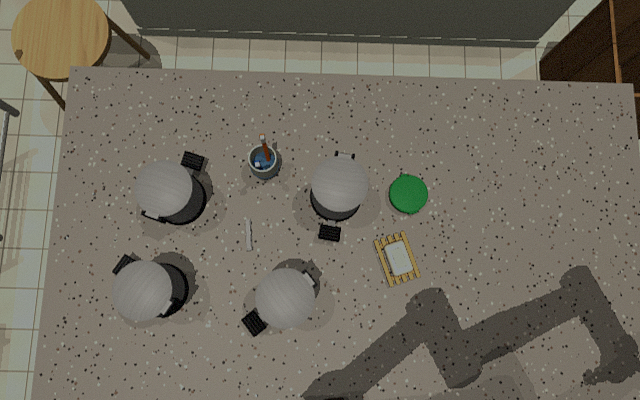

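```bash
python3 - <<'E'
from h import *
P=[eyes.get_image(n) for n in("top","side")]
cv2.imwrite("pics/crop.png",np.hstack([cv2.resize(P[0]["frame"][130:290,270:430],(400,400)),cv2.resize(P[1]["frame"][150:310,240:400],(400,400))])[...,::-1])
L=[]
for p in P:
    w,u,v=world(p,np.ones((400,640),bool))
    m=(abs(w[:,0]-610)<120)&(abs(w[:,1]-45)<80)
    w=w[m];L.append(w)
    rim=w[(w[:,2]>148)];(c,r)=cv2.minEnclosingCircle(rim[:,:2].astype(np.float32));print("lid",c,r)
    q=w[(w[:,2]>26)&(w[:,2]<48)&(w[:,0]<556)&(w[:,0]>495)]
    print("pad",len(q),cv2.minAreaRect(q[:,:2].astype(np.float32)),np.median(q,0),q[:,2].min(),q[:,2].max())
    A=np.c_[q[:,:2],np.ones(len(q))];print(np.linalg.lstsq(A,q[:,2],rcond=None)[0])
E
```

```text
lid (625.52587890625, 41.60551452636719) 69.05101013183594
pad 361 ((530.3449096679688, 56.425575256347656), (51.65644454956055, 52.998313903808594), 80.50768280029297) [524.94069179  55.59052466  38.16176318] 26.152181902713547 46.47731043590734
[-2.59839157e-01  2.75347078e-02  1.72531211e+02]
lid (623.5810546875, 42.8137092590332) 71.0835189819336
pad 206 ((525.9229125976562, 53.520408630371094), (56.69038391113281, 58.87858963012695), 3.08160138130188) [522.88284078  51.94650631  36.95316358] 26.197994887727184 47.495347434461685
[-2.55159192e-01  4.84374054e-02  1.68422980e+02]
```

View pics/crop.png

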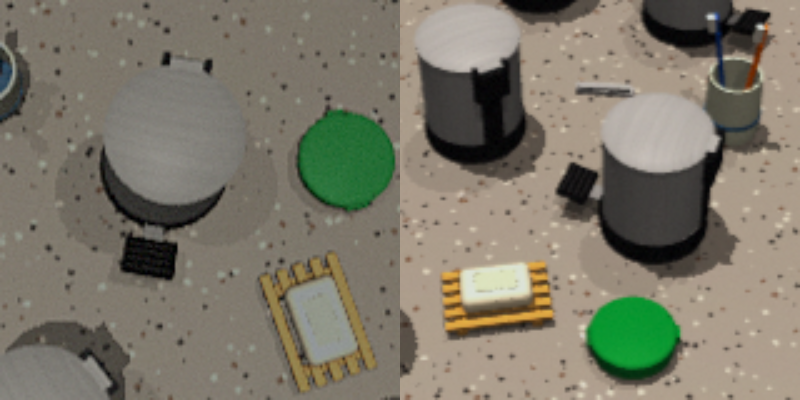

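The top view shows four look-alike bins, with lids at pixels (338,185), (285,298), (150,290) and (165,190). The bin at (338,185) has the smallest y (about 43 mm), so it is farthest to the robot's right. The close crop confirms its pedal at about (329,232), facing the robot, with the cap case and soap dish standing clear. I'll shut the fingers and orient the tool with the gripper body leaning away from the lid.

apply_moves --delta_rot '[[0,0,0.86],[0,0,0.86],[0,0,0.86],[0,0,0.86],[0,-0.85,0],[0,-0.85,0],[0,-0.85,0],[0,-0.85,0],[0,0,0],[0,0,0]]' --xyz '[[0,0,0],[0,0,0],[0,0,0],[0,0,0],[0,0,0],[0,0,0],[0,0,0],[0,0,0],[0,0,0],[0,0,0]]' --hand '[1,1,1,1,1,1,1,1,1,1]'

```text
clock: 1.63
position: [145.3, -607.9, 231.6]
ee_rot: [0.062, 0.982, -0.011, 0.176]
contact_force: [-0.3, -0.2, 0.5]
gripper_width: -0.1
grasp_force: 0.0
```

```bash
cat >> h.py <<'E'
from scipy.spatial.transform import Rotation as Ro
def to(*pts):
    s=arm.read_state();R=Ro.from_quat(s["ee_rot"]);p=s["position"]
    print(s["clock"],p,R.as_matrix().round(3).tolist(),s["contact_force"],s["gripper_width"],s["joints"].round(2))
    for q in pts:
        d=R.inv().apply(np.array(q)-p)/25;print(q,"tool units",d.round(3),"norm",np.linalg.norm(d).round(2));p=np.array(q)
E
python3 -c "
from h import *
to((512,56,230),(512,56,60))
print((R:=0))"
```

```text
1.6333 [ 145.31244703 -607.88259724  231.56664341] [[-0.93, 0.125, 0.345], [0.117, 0.992, -0.044], [-0.348, -0.0, -0.938]] [-0.26108304 -0.15192241  0.46826541] -0.11440764554518036 [-1.25  0.35  0.04 -0.35 -1.13 -0.32]
(512, 56, 230) tool units [-10.502  28.185   3.951] norm 30.34
(512, 56, 60) tool units [2.364e+00 2.000e-03 6.376e+00] norm 6.8
0
```

apply_moves --delta_rot '[[0,0,0],[0,0,0],[0,0,0],[0,0,0],[0,0,0],[0,0,0],[0,0,0],[0,0,0],[0,0,0],[0,0,0],[0,0,0],[0,0,0],[0,0,0],[0,0,0],[0,0,0],[0,0,0]]' --xyz '[[-0.34,0.88,0.13],[-0.34,0.88,0.13],[-0.34,0.88,0.13],[-0.34,0.88,0.13],[-0.34,0.88,0.13],[-0.34,0.88,0.13],[-0.34,0.88,0.13],[-0.34,0.88,0.13],[-0.34,0.88,0.13],[-0.34,0.88,0.13],[-0.34,0.88,0.13],[-0.34,0.88,0.13],[-0.34,0.88,0.13],[-0.34,0.88,0.13],[-0.34,0.88,0.13],[-0.34,0.88,0.13]]' --hand '[1,1,1,1,1,1,1,1,1,1,1,1,1,1,1,1]'

```text
clock: 2.97
position: [335.5, -274.8, 230.4]
ee_rot: [0.06, 0.982, -0.011, 0.177]
contact_force: [-0.3, -0.1, -0.4]
gripper_width: 0.0
grasp_force: 0.0
```

apply_moves --delta_rot '[[0,0,0],[0,0,0],[0,0,0],[0,0,0],[0,0,0],[0,0,0],[0,0,0],[0,0,0],[0,0,0],[0,0,0],[0,0,0],[0,0,0],[0,0,0],[0,0,0],[0,0,0],[0,0,0],[0,0,0],[0,0,0]]' --xyz '[[-0.34,0.88,0.13],[-0.34,0.88,0.13],[-0.34,0.88,0.13],[-0.34,0.88,0.13],[-0.34,0.88,0.13],[-0.34,0.88,0.13],[-0.34,0.88,0.13],[-0.34,0.88,0.13],[-0.34,0.88,0.13],[-0.34,0.88,0.13],[-0.34,0.88,0.13],[-0.34,0.88,0.13],[-0.34,0.88,0.13],[-0.34,0.88,0.13],[-0.34,0.88,0.13],[-0.34,0.88,0.13],[0,0,0],[0,0,0]]' --hand '[1,1,1,1,1,1,1,1,1,1,1,1,1,1,1,1,1,1]'

```text
clock: 4.47
position: [522.7, 57.1, 228.5]
ee_rot: [0.059, 0.982, -0.011, 0.177]
contact_force: [-0.2, -0.1, -0.8]
gripper_width: 0.2
grasp_force: 0.0
```

```bash
python3 -c "
from h import *
to((524,55,100),(524,55,60),(524,55,50))
p=eyes.get_image('side');cv2.imwrite('pics/s1.png',cv2.resize(p['frame'][60:300,200:440],(600,600))[...,::-1])"
```

```text
4.4667 [522.70604704  57.08778223 228.48289553] [[-0.931, 0.12, 0.346], [0.112, 0.993, -0.043], [-0.348, -0.001, -0.937]] [-0.24214841 -0.06597801 -0.79710039] 0.1746216498342338 [ 0.52  0.06 -0.61  0.36 -0.65 -2.47]
(524, 55, 100) tool units [ 1.733 -0.071  4.839] norm 5.14
(524, 55, 60) tool units [0.558 0.002 1.5  ] norm 1.6
(524, 55, 50) tool units [0.139 0.    0.375] norm 0.4
```

View pics/s1.png

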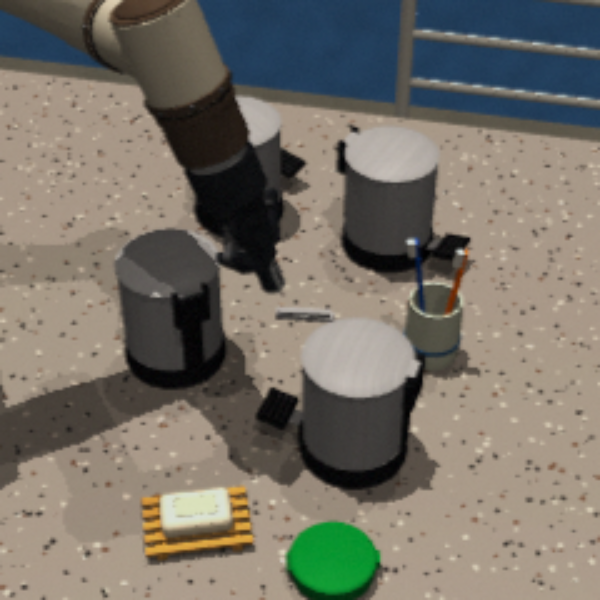

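The side picture shows the tool above the pedal, at about (270,280) in the crop, leaning away from the lid. The wrist is near the neighbouring bin at (170,300), so I'll check its clearance for the descent.

```bash
python3 - <<'E'
from h import *
W=[]
for n in("top","side"):
    w,_,_=world(eyes.get_image(n),np.ones((400,640),bool))
    m=(w[:,2]>200)&(w[:,2]<1500)&(w[:,0]>-50)&(w[:,0]<640)&(abs(w[:,1])<400);W.append(w[m])
w=np.vstack(W)
for c in((362,160),(619,43)):
  d=np.hypot(w[:,0]-c[0],w[:,1]-c[1])-64
  for lo in range(200,640,40):
    m=(w[:,2]>=lo)&(w[:,2]<lo+40)
    if m.sum()>3:
        i=np.argmin(np.where(m,d,1e9));print(c,lo-200,"z after descent: mingap",d[i].round(),w[i].round(),"x",np.percentile(w[m,0],[2,98]).round(),"y",np.percentile(w[m,1],[2,98]).round())
E
```

```text
(362, 160) 0 z after descent: mingap 121.0 [507.  46. 237.] x [-44.  65.] y [-82. 117.]
(362, 160) 40 z after descent: mingap 103.0 [496.  61. 269.] x [-47. 523.] y [-35. 105.]
(362, 160) 80 z after descent: mingap 67.0 [486. 117. 310.] x [-45. 516.] y [ -2. 118.]
(362, 160) 120 z after descent: mingap 69.0 [481. 101. 331.] x [-46. 505.] y [  5. 114.]
(362, 160) 160 z after descent: mingap 68.0 [429.  47. 382.] x [-46. 509.] y [ 21. 110.]
(362, 160) 200 z after descent: mingap -25.0 [340. 128. 436.] x [-46. 496.] y [ 21. 111.]
(362, 160) 240 z after descent: mingap -42.0 [382. 169. 479.] x [-45. 483.] y [ 21. 244.]
(362, 160) 280 z after descent: mingap -63.0 [362. 160. 513.] x [-26. 469.] y [ 26. 231.]
(362, 160) 320 z after descent: mingap -56.0 [354. 163. 521.] x [-25. 452.] y [ 28. 184.]
(362, 160) 360 z after descent: mingap 4.0 [394. 100. 560.] x [-32. 440.] y [ 36. 154.]
(362, 160) 400 z after descent: mingap 78.0 [230. 107. 602.] x [-40. 222.] y [ 17. 116.]
(619, 43) 0 z after descent: mingap 27.0 [529.  50. 237.] x [-44.  65.] y [-82. 117.]
(619, 43) 40 z after descent: mingap 27.0 [528.  41. 244.] x [-47. 523.] y [-35. 105.]
(619, 43) 80 z after descent: mingap 40.0 [516.  59. 281.] x [-45. 516.] y [ -2. 118.]
(619, 43) 120 z after descent: mingap 50.0 [505.  41. 327.] x [-46. 505.] y [  5. 114.]
(619, 43) 160 z after descent: mingap 44.0 [512.  58. 366.] x [-46. 509.] y [ 21. 110.]
(619, 43) 200 z after descent: mingap 55.0 [501.  55. 400.] x [-46. 496.] y [ 21. 111.]
(619, 43) 240 z after descent: mingap 69.0 [487.  56. 441.] x [-45. 483.] y [ 21. 244.]
(619, 43) 280 z after descent: mingap 79.0 [477.  60. 481.] x [-26. 469.] y [ 26. 231.]
(619, 43) 320 z after descent: mingap 97.0 [460.  67. 521.] x [-25. 452.] y [ 28. 184.]
(619, 43) 360 z after descent: mingap 111.0 [445.  64. 560.] x [-32. 440.] y [ 36. 154.]
(619, 43) 400 z after descent: mingap 330.0 [230. 107. 602.] x [-40. 222.] y [ 17. 116.]
```

apply_moves --delta_rot '[[-0.25,0,-0.68],[-0.25,0,-0.68],[-0.25,0,-0.68],[0,0,0],[0,0,0]]' --xyz '[[0,0,0],[0,0,0],[0,0,0],[0,0,0],[0,0,0]]' --hand '[1,1,1,1,1]'

```text
clock: 5.03
position: [522.2, 54.5, 229.1]
ee_rot: [-0.05, 0.983, 0.009, 0.177]
contact_force: [-0.4, -0.1, 0.7]
gripper_width: 0.1
grasp_force: 0.0
```

```bash
python3 - <<'E'
from h import *
to((524,55,100),(524,55,60),(524,55,45))
W=[]
for n in("top","side"):
    w,_,_=world(eyes.get_image(n),np.ones((400,640),bool))
    m=(w[:,2]>200)&(w[:,0]>250)&(w[:,0]<640)&(abs(w[:,1])<400);W.append(w[m])
w=np.vstack(W);d=np.hypot(w[:,0]-362,w[:,1]-160)-64
for lo in range(200,600,40):
    m=(w[:,2]>=lo)&(w[:,2]<lo+40)
    if m.sum()>3: i=np.argmin(np.where(m,d,1e9));print(lo,d[i].round(),w[i].round())
E
```

```text
5.0333 [522.2411089   54.54977249 229.14360294] [[-0.932, -0.101, 0.348], [-0.095, 0.995, 0.035], [-0.349, -0.001, -0.937]] [-0.41254162 -0.11828316  0.65152504] 0.08791358355317663 [ 0.48  0.05 -0.57  0.22 -0.63 -2.11]
(524, 55, 100) tool units [1.737 0.014 4.865] norm 5.17
(524, 55, 60) tool units [5.590e-01 1.000e-03 1.499e+00] norm 1.6
(524, 55, 45) tool units [0.21  0.    0.562] norm 0.6
200 120.0 [507.  47. 235.]
240 96.0 [503.  83. 279.]
280 60.0 [475. 110. 314.]
320 67.0 [472.  88. 335.]
360 64.0 [466.  86. 379.]
400 50.0 [449.  86. 411.]
440 -4.0 [347. 218. 477.]
480 -59.0 [361. 165. 520.]
520 -63.0 [363. 160. 524.]
560 8.0 [291. 146. 562.]
```

apply_moves --delta_rot '[[0,0,0],[0,0,0],[0,0,0],[0,0,0],[0,0,0],[0,0,0],[0,0,0],[0,0,0],[0,0,0],[0,0,0],[0,0,0],[0,0,0],[0,0,0],[0,0,0]]' --xyz '[[0.19,0,0.53],[0.19,0,0.53],[0.19,0,0.53],[0.19,0,0.53],[0.19,0,0.53],[0.19,0,0.53],[0.19,0,0.53],[0.19,0,0.53],[0.19,0,0.53],[0.19,0,0.53],[0.19,0,0.53],[0.19,0,0.53],[0,0,0],[0,0,0]]' --hand '[1,1,1,1,1,1,1,1,1,1,1,1,1,1]'

```text
clock: 6.3
position: [529.6, 54.0, 78.4]
ee_rot: [-0.052, 0.986, 0.013, 0.161]
contact_force: [-0.2, 0.0, -0.2]
gripper_width: -0.1
grasp_force: 0.0
```

```bash
python3 - <<'E'
from h import *
to((524,54,50),(524,54,22))
P=[eyes.get_image(n)["frame"] for n in("top","side")]
cv2.imwrite("pics/c2.png",np.hstack([cv2.resize(P[0][130:290,230:390],(400,400)),cv2.resize(P[1][120:280,220:380],(400,400))])[...,::-1])
E
```

```text
6.3 [529.61910681  54.01045236  78.44069843] [[-0.943, -0.107, 0.315], [-0.099, 0.994, 0.042], [-0.318, 0.009, -0.948]] [-0.22592513  0.01279249 -0.18876445] -0.07813467378978475 [ 0.41  0.28 -0.84  0.57 -0.16 -2.42]
(524, 54, 50) tool units [0.574 0.014 1.008] norm 1.16
(524, 54, 22) tool units [ 0.356 -0.01   1.062] norm 1.12
```

View pics/c2.png

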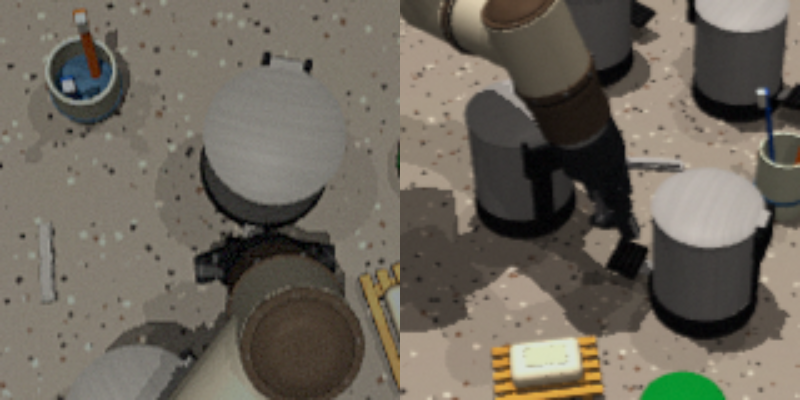

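The view shows the tips just above the pad, at (625,240) in the right crop. Joint 5 has hit its -0.16 limit, so I'll back up and add a sideways lean to the right, which bends the wrist away from that limit.

apply_moves --delta_rot '[[0,0,0],[0,0,0],[0,0,0],[0,0,0],[0,0,0],[0,0,0],[0,0,0],[0,0,0],[-0.58,0,0],[-0.58,0,0],[-0.58,0,0],[-0.58,0,0],[-0.58,0,0],[0,0,0],[0,0,0]]' --xyz '[[-0.2,0,-0.62],[-0.2,0,-0.62],[-0.2,0,-0.62],[-0.2,0,-0.62],[-0.2,0,-0.62],[-0.2,0,-0.62],[-0.2,0,-0.62],[-0.2,0,-0.62],[0,0,0],[0,0,0],[0,0,0],[0,0,0],[0,0,0],[0,0,0],[0,0,0]]' --hand '[1,1,1,1,1,1,1,1,1,1,1,1,1,1,1]'

```text
clock: 7.65
position: [528.3, 51.1, 209.3]
ee_rot: [-0.075, 0.972, 0.161, 0.152]
contact_force: [0.4, 0.0, -0.4]
gripper_width: -0.3
grasp_force: 0.0
```

```bash
python3 -c "
from h import *
to((522,61,130),(522,61,60),(522,61,20))"
```

```text
7.65 [528.28290792  51.10963884 209.34879323] [[-0.943, -0.194, 0.271], [-0.096, 0.937, 0.336], [-0.319, 0.291, -0.902]] [ 0.43750922  0.01184112 -0.36684664] -0.2703752857106132 [ 0.23  0.13 -0.33 -0.39 -0.79 -1.41]
(522, 61, 130) tool units [ 1.211 -0.503  2.928] norm 3.21
(522, 61, 60) tool units [ 0.893 -0.814  2.526] norm 2.8
(522, 61, 20) tool units [ 0.51  -0.465  1.443] norm 1.6
```

apply_moves --delta_rot '[[0,0,0],[0,0,0],[0,0,0],[0,0,0],[0,0,0],[0,0,0],[0,0,0],[0,0,0],[0,0,0],[0,0,0],[0,0,0],[0,0,0]]' --xyz '[[0.2,-0.13,0.55],[0.2,-0.13,0.55],[0.2,-0.13,0.55],[0.2,-0.13,0.55],[0.2,-0.13,0.55],[0.2,-0.13,0.55],[0.2,-0.13,0.55],[0.2,-0.13,0.55],[0.2,-0.13,0.55],[0.2,-0.13,0.55],[0,0,0],[0,0,0]]' --hand '[1,1,1,1,1,1,1,1,1,1,1,1]'

```text
clock: 8.65
position: [523.6, 63.7, 59.1]
ee_rot: [-0.077, 0.972, 0.161, 0.15]
contact_force: [-0.2, 0.0, 0.4]
gripper_width: 0.0
grasp_force: 0.0
```

```bash
python3 - <<'E'
from h import *
to((525,60,50),(525,60,20))
P=[eyes.get_image(n)["frame"] for n in("top","side")]
cv2.imwrite("pics/c3.png",np.hstack([cv2.resize(P[0][130:290,250:410],(400,400)),cv2.resize(P[1][150:270,250:370],(400,400))])[...,::-1])
E
```

```text
8.65 [523.56617774  63.68780692  59.13700893] [[-0.943, -0.198, 0.267], [-0.101, 0.936, 0.337], [-0.317, 0.291, -0.903]] [-0.18179855  0.04009344  0.39084679] 0.043888054472507425 [ 0.22  0.35 -0.44 -0.6  -0.5  -1.14]
(525, 60, 50) tool units [ 0.077 -0.256  0.296] norm 0.4
(525, 60, 20) tool units [ 0.38  -0.349  1.083] norm 1.2
```

View pics/c3.png

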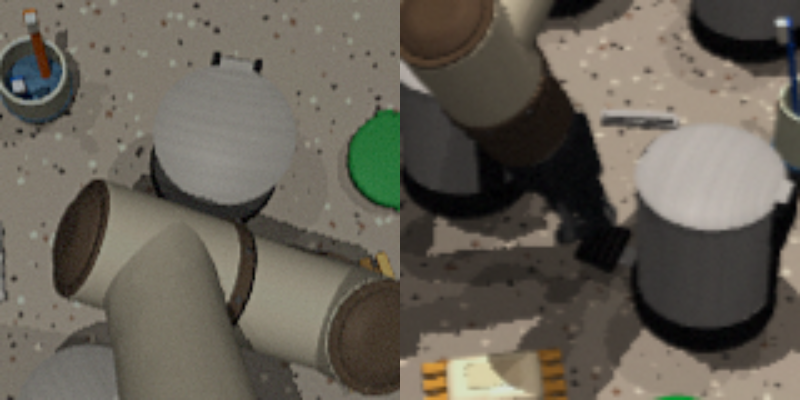

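The crop shows the tips just above the pad, at (600,230), clear of the steel shell. I'll check that the arm is outside the lid's swing volume.

```bash
python3 - <<'E'
from h import *
c=np.array([619,43.]);f=np.array([.992,-.124])
for n in("top","side"):
    w,_,_=world(eyes.get_image(n),np.ones((400,640),bool))
    r=(w[:,:2]-c);a=r@f;b=r@[-f[1],f[0]]
    h=np.hypot(a-62,w[:,2]-152)
    m=(w[:,2]>178)&(abs(b)<75)&(a<62)&(w[:,2]<700)
    print(n,m.sum());i=np.argmin(np.where(m,h,1e9));print("closest to hinge (lid radius 128)",h[i],w[i])
E
```

```text
top 13571
closest to hinge (lid radius 128) 156.33774602944843 [523.97270797   5.52381446 190.11637893]
side 10732
closest to hinge (lid radius 128) 157.25791839197203 [521.44794276   2.56657657 184.99336644]
```

apply_moves --delta_rot '[[0,0,0],[0,0,0],[0,0,0],[0,0,0],[0,0,0],[0,0,0],[0,0,0],[0,0,0],[0,0,0]]' --xyz '[[0.026,-0.085,0.1],[0.026,-0.085,0.1],[0.026,-0.085,0.1],[0.025,-0.023,0.072],[0.025,-0.023,0.072],[0.025,-0.023,0.072],[0.025,-0.023,0.072],[0.025,-0.023,0.072],[0,0,0]]' --hand '[1,1,1,1,1,1,1,1,1]'

```text
clock: 9.6
position: [526.0, 59.9, 40.5]
ee_rot: [-0.076, 0.972, 0.162, 0.151]
contact_force: [-1.3, -0.9, 6.9]
gripper_width: 0.1
grasp_force: 2.9
```

```bash
python3 - <<'E'
from h import *
to((525,60,20))
w,_,_=world(eyes.get_image("side"),np.ones((400,640),bool))
m=(abs(w[:,0]-625)<85)&(abs(w[:,1]-43)<70)&(w[:,2]>100);print(np.percentile(w[m,2],99))
E
```

```text
9.6 [525.99960905  59.90483611  40.49496227] [[-0.943, -0.197, 0.269], [-0.099, 0.936, 0.338], [-0.319, 0.292, -0.902]] [-1.26209111 -0.91438562  6.89091528] 0.06872236391148667 [ 0.2   0.39 -0.44 -0.65 -0.48 -1.07]
(525, 60, 20) tool units [ 0.299 -0.228  0.73 ] norm 0.82
175.2571330271051
```

apply_moves --delta_rot '[[0,0,0],[0,0,0],[0,0,0],[0,0,0],[0,0,0],[0,0,0],[0,0,0],[0,0,0]]' --xyz '[[0.025,-0.023,0.072],[0.025,-0.023,0.072],[0.025,-0.023,0.072],[0.025,-0.023,0.072],[0.025,-0.023,0.072],[0.025,-0.023,0.072],[0.025,-0.023,0.072],[0,0,0]]' --hand '[1,1,1,1,1,1,1,1]'

```text
clock: 10.32
position: [525.4, 60.2, 26.3]
ee_rot: [-0.076, 0.972, 0.162, 0.151]
contact_force: [-2.7, -0.5, 4.9]
gripper_width: 0.3
grasp_force: 2.4
```

```bash
python3 - <<'E'
from h import *
to((525,60,20))
p=eyes.get_image("side")
w,_,_=world(p,np.ones((400,640),bool))
m=(abs(w[:,0]-640)<100)&(abs(w[:,1]-43)<70)&(w[:,2]>100);print(np.percentile(w[m,2],99))
cv2.imwrite("pics/c4.png",cv2.resize(p["frame"][110:290,240:420],(540,540))[...,::-1])
E
```

```text
10.3167 [525.41733145  60.16505602  26.31332468] [[-0.943, -0.197, 0.268], [-0.099, 0.936, 0.339], [-0.318, 0.293, -0.902]] [-2.65751408 -0.45944695  4.85814689] 0.33493110788788394 [ 0.19  0.41 -0.44 -0.68 -0.46 -1.03]
(525, 60, 20) tool units [ 0.097 -0.077  0.221] norm 0.25
377.03968513841613
```

View pics/c4.png

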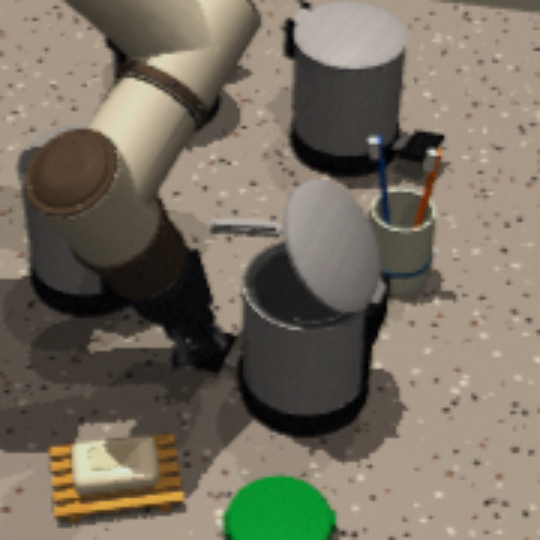

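The lid is well up at (335,240), but the pedal is not yet on its stop. I'll press on in small steps.

apply_moves --delta_rot '[[0,0,0],[0,0,0],[0,0,0]]' --xyz '[[0.02,-0.023,0.072],[0.02,-0.023,0.072],[0,0,0]]' --hand '[1,1,1]'

```text
clock: 10.62
position: [526.0, 60.1, 22.3]
ee_rot: [-0.076, 0.972, 0.162, 0.151]
contact_force: [-2.2, 1.4, 4.0]
gripper_width: -0.1
grasp_force: 1.9
```

apply_moves --delta_rot '[[0,0,0],[0,0,0]]' --xyz '[[0.02,-0.012,0.036],[0,0,0]]' --hand '[1,1]'

```text
clock: 10.78
position: [525.9, 60.1, 21.3]
ee_rot: [-0.076, 0.972, 0.162, 0.151]
contact_force: [-1.6, 1.4, 3.0]
gripper_width: 0.3
grasp_force: 1.7
```

apply_moves --delta_rot '[[0,0,0],[0,0,0]]' --xyz '[[0.013,-0.012,0.036],[0,0,0]]' --hand '[1,1]'

```text
clock: 10.95
position: [526.0, 60.0, 20.3]
ee_rot: [-0.076, 0.972, 0.162, 0.151]
contact_force: [-0.5, 1.0, 1.9]
gripper_width: 0.2
grasp_force: 1.6
```

```bash
cat > lid.py <<'E'
from h import *
c=np.array([619,43.]);f=np.array([.992,-.124])
def lid():
  for n in("top","side"):
    p=eyes.get_image(n);w,_,_=world(p,np.ones((400,640),bool))
    r=w[:,:2]-c;a=r@f;b=r@[-f[1],f[0]]
    m=(abs(b)<70)&(a>-50)&(a<140)&(w[:,2]>178)&(w[:,2]<300)
    if m.sum()>50:
        P=np.c_[a,b,w[:,2]][m];q=P-P.mean(0);n_=np.linalg.svd(q,full_matrices=False)[2][2]
        print(n,m.sum(),"tilt",np.arccos(abs(n_[2])).round(2),"normal",n_.round(2),"zmax",P[:,2].max().round())
    else: print(n,"no lid above 178")
  print(arm.read_state()["clock"])
E
python3 -c "
from lid import *
lid()"
```

```text
top 620 tilt 1.03 normal [-0.85  0.02 -0.52] zmax 282.0
side 796 tilt 1.13 normal [ 0.9  -0.08  0.43] zmax 281.0
11.05
```

apply_moves --delta_rot '[[0,0,0],[0,0,0],[0,0,0]]' --xyz '[[0.013,-0.012,0.036],[0,0,0],[0,0,0]]' --hand '[1,1,1]'

```text
clock: 11.3
position: [526.0, 60.0, 19.4]
ee_rot: [-0.076, 0.972, 0.162, 0.151]
contact_force: [-1.8, 0.1, 2.6]
gripper_width: -0.0
grasp_force: 1.3
```

apply_moves --delta_rot '[[0,0,0],[0,0,0],[0,0,0]]' --xyz '[[0.013,-0.012,0.036],[0,0,0],[0,0,0]]' --hand '[1,1,1]'

```text
clock: 11.55
position: [526.0, 60.0, 18.9]
ee_rot: [-0.076, 0.972, 0.162, 0.151]
contact_force: [-2.9, -0.2, 7.4]
gripper_width: -0.0
grasp_force: 3.5
```

Force rose from 2.6 to 7.4 N with little extra travel, so the pedal is on its stop. I'll add a slight preload and hold for about 3 s.

apply_moves --delta_rot '[[0,0,0],[0,0,0],[0,0,0],[0,0,0],[0,0,0],[0,0,0],[0,0,0],[0,0,0],[0,0,0],[0,0,0],[0,0,0],[0,0,0],[0,0,0],[0,0,0],[0,0,0],[0,0,0],[0,0,0],[0,0,0]]' --xyz '[[0.006,-0.006,0.018],[0,0,0],[0,0,0],[0,0,0],[0,0,0],[0,0,0],[0,0,0],[0,0,0],[0,0,0],[0,0,0],[0,0,0],[0,0,0],[0,0,0],[0,0,0],[0,0,0],[0,0,0],[0,0,0],[0,0,0]]' --hand '[1,1,1,1,1,1,1,1,1,1,1,1,1,1,1,1,1,1]'

```text
clock: 13.05
position: [526.1, 60.1, 18.8]
ee_rot: [-0.076, 0.972, 0.162, 0.152]
contact_force: [-3.3, 0.7, 8.8]
gripper_width: -0.0
grasp_force: 4.7
```

```bash
python3 -c "
from lid import *
lid();to()"
```

```text
top 518 tilt 1.08 normal [-0.88  0.02 -0.47] zmax 285.0
side 743 tilt 1.19 normal [ 0.92 -0.09  0.37] zmax 285.0
13.15
13.15 [526.04826221  60.06188755  18.74794295] [[-0.942, -0.198, 0.27], [-0.099, 0.936, 0.339], [-0.319, 0.292, -0.901]] [-3.68691684 -0.2689475   9.73095103] 0.02354761620316275 [ 0.19  0.43 -0.44 -0.7  -0.46 -1.  ]
```

apply_moves --delta_rot '[[0,0,0],[0,0,0],[0,0,0],[0,0,0],[0,0,0],[0,0,0],[0,0,0],[0,0,0],[0,0,0],[0,0,0],[0,0,0],[0,0,0],[0,0,0],[0,0,0],[0,0,0],[0,0,0],[0,0,0],[0,0,0]]' --xyz '[[0,0,0],[0,0,0],[0,0,0],[0,0,0],[0,0,0],[0,0,0],[0,0,0],[0,0,0],[0,0,0],[0,0,0],[0,0,0],[0,0,0],[0,0,0],[0,0,0],[0,0,0],[0,0,0],[0,0,0],[0,0,0]]' --hand '[1,1,1,1,1,1,1,1,1,1,1,1,1,1,1,1,1,1]'

```text
clock: 14.65
position: [526.0, 60.1, 18.8]
ee_rot: [-0.076, 0.972, 0.162, 0.151]
contact_force: [-4.0, 0.4, 9.5]
gripper_width: -0.2
grasp_force: 4.7
```

apply_moves --delta_rot '[[0,0,0],[0,0,0],[0,0,0],[0,0,0],[0,0,0],[0,0,0],[0,0,0],[0,0,0],[0,0,0],[0,0,0],[0,0,0],[0,0,0],[0,0,0],[0,0,0],[0,0,0],[0,0,0],[0,0,0],[0,0,0],[0,0,0],[0,0,0]]' --xyz '[[-0.008,0.007,-0.022],[-0.008,0.007,-0.022],[-0.008,0.007,-0.022],[-0.008,0.007,-0.022],[-0.008,0.007,-0.022],[-0.008,0.007,-0.022],[-0.008,0.007,-0.022],[-0.008,0.007,-0.022],[-0.008,0.007,-0.022],[-0.008,0.007,-0.022],[-0.008,0.007,-0.022],[-0.008,0.007,-0.022],[-0.008,0.007,-0.022],[-0.008,0.007,-0.022],[-0.008,0.007,-0.022],[-0.008,0.007,-0.022],[-0.008,0.007,-0.022],[-0.008,0.007,-0.022],[-0.008,0.007,-0.022],[-0.008,0.007,-0.022]]' --hand '[1,1,1,1,1,1,1,1,1,1,1,1,1,1,1,1,1,1,1,1]'

```text
clock: 16.32
position: [527.1, 59.8, 30.6]
ee_rot: [-0.076, 0.972, 0.162, 0.152]
contact_force: [1.5, -0.3, 5.1]
gripper_width: 0.1
grasp_force: 2.3
```

apply_moves --delta_rot '[[0,0,0],[0,0,0],[0,0,0],[0,0,0],[0,0,0],[0,0,0],[0,0,0],[0,0,0],[0,0,0],[0,0,0],[0,0,0],[0,0,0],[0,0,0],[0,0,0],[0,0,0],[0,0,0],[0,0,0],[0,0,0],[0,0,0],[0,0,0]]' --xyz '[[-0.006,0.006,-0.018],[-0.006,0.006,-0.018],[-0.006,0.006,-0.018],[-0.006,0.006,-0.018],[-0.006,0.006,-0.018],[-0.006,0.006,-0.018],[-0.006,0.006,-0.018],[-0.006,0.006,-0.018],[-0.006,0.006,-0.018],[-0.006,0.006,-0.018],[-0.006,0.006,-0.018],[-0.006,0.006,-0.018],[-0.006,0.006,-0.018],[-0.006,0.006,-0.018],[-0.006,0.006,-0.018],[-0.006,0.006,-0.018],[-0.006,0.006,-0.018],[-0.006,0.006,-0.018],[-0.006,0.006,-0.018],[-0.006,0.006,-0.018]]' --hand '[1,1,1,1,1,1,1,1,1,1,1,1,1,1,1,1,1,1,1,1]'

```text
clock: 17.98
position: [526.0, 59.9, 40.2]
ee_rot: [-0.076, 0.972, 0.162, 0.151]
contact_force: [4.0, -0.2, 4.6]
gripper_width: -0.3
grasp_force: 2.5
```

apply_moves --delta_rot '[[0,0,0],[0,0,0],[0,0,0],[0,0,0],[0,0,0],[0,0,0],[0,0,0],[0,0,0],[0,0,0],[0,0,0],[0,0,0],[0,0,0],[0,0,0],[0,0,0],[0,0,0],[0,0,0],[0,0,0],[0,0,0],[0,0,0],[0,0,0]]' --xyz '[[-0.005,0.005,-0.014],[-0.005,0.005,-0.014],[-0.005,0.005,-0.014],[-0.005,0.005,-0.014],[-0.005,0.005,-0.014],[-0.005,0.005,-0.014],[-0.005,0.005,-0.014],[-0.005,0.005,-0.014],[-0.005,0.005,-0.014],[-0.005,0.005,-0.014],[-0.005,0.005,-0.014],[-0.005,0.005,-0.014],[-0.005,0.005,-0.014],[-0.005,0.005,-0.014],[-0.005,0.005,-0.014],[-0.005,0.005,-0.014],[-0.005,0.005,-0.014],[-0.005,0.005,-0.014],[-0.005,0.005,-0.014],[-0.005,0.005,-0.014]]' --hand '[1,1,1,1,1,1,1,1,1,1,1,1,1,1,1,1,1,1,1,1]'

```text
clock: 19.65
position: [525.9, 60.2, 48.0]
ee_rot: [-0.076, 0.972, 0.162, 0.151]
contact_force: [-0.5, -0.5, -0.5]
gripper_width: 0.1
grasp_force: 0.0
```

Force is back to zero, so the pedal is released. I'll withdraw along the tool axis.

apply_moves --delta_rot '[[0,0,0],[0,0,0],[0,0,0],[0,0,0],[0,0,0],[0,0,0],[0,0,0],[0,0,0],[0,0,0],[0,0,0],[0,0,0],[0,0,0],[0,0,0],[0,0,0],[0,0,0],[0,0,0]]' --xyz '[[0,0,-0.2],[0,0,-0.4],[0,0,-0.5],[0,0,-0.5],[0,0,-0.5],[0,0,-0.5],[0,0,-0.5],[0,0,-0.5],[0,0,-0.5],[0,0,-0.5],[0,0,-0.5],[0,0,-0.5],[0,0,-0.5],[0,0,-0.3],[0,0,0],[0,0,0]]' --hand '[1,1,1,1,1,1,1,1,1,1,1,1,1,1,1,1]'

```text
clock: 20.98
position: [482.7, 6.0, 192.6]
ee_rot: [-0.076, 0.972, 0.162, 0.152]
contact_force: [-0.8, 0.2, -0.1]
gripper_width: 0.1
grasp_force: 0.0
```

```bash
python3 - <<'E'
from lid import *
lid();to()
for n in("top","side"):
    p=eyes.get_image(n)
    for k in("bin","cap_case","soap_dish","nail_clipper","toothbrush_holder"):
        for r in nets.masks_of(k,p)[:4]:
            if r["score"]>.5:
                w,_,_=world(p,r["region"]);print(n,k,np.round(np.median(w,0)))
cv2.imwrite("pics/c5.png",cv2.resize(p["frame"][110:310,220:420],(540,540))[...,::-1])
E
```

```text
top no lid above 178
side no lid above 178
21.0833
21.0833 [482.46995709   6.19270146 191.60893772] [[-0.943, -0.196, 0.268], [-0.099, 0.936, 0.338], [-0.317, 0.292, -0.902]] [ 0.68229224 -0.29446916 -0.53674891] 0.04637523827983858 [ 0.13  0.09 -0.41 -0.44 -0.79 -1.27]
top bin [357. 165. 164.]
top bin [378. 448. 163.]
top bin [606.  47. 163.]
top bin [593. 417. 162.]
top cap_case [ 626. -137.   31.]
top nail_clipper [513. 257.  12.]
top toothbrush_holder [695. 222.  62.]
side bin [385. 415. 116.]
side bin [621.   3. 132.]
side bin [602. 388. 118.]
side bin [364.  98.  64.]
side cap_case [ 626. -150.   30.]
side soap_dish [ 466. -124.   21.]
side toothbrush_holder [690. 204.  73.]
```

View pics/c5.png

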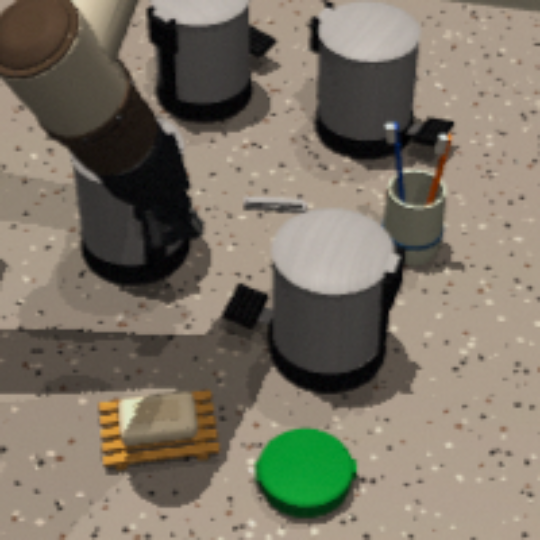

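The last picture shows the lid shut at (333,245), the pedal up at (245,305), and the bin and its neighbours where they were. The arm is clear.

```bash
python3 -c "
from bench import arm
print(arm.job_done())"
```

```text
the job is handed in; nothing more can be done
None
```

I pressed the pedal of the rightmost bin onto its stop, held the lid wide open for a little over 3 s, then eased it shut slowly. I backed the arm clear and handed the job in at about 21 s; in the final views the bin and its neighbours looked unmoved.

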